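# Pack the cutlery box and clip its lid shut

## Task

Pack the loose spoons that lie left of the white box (two or three of them) into the box: lay them lengthways side by side, each flat on the floor of the box, none on top of another. Then set the lid squarely home on the box and fold the six grey clips fully down over its edge, and leave the other things on the table where they are.

Things in the scene. Friction and masses are not known exactly. Their poses are not given: they have to be found in the camera images.
- box_floor (a point): centre of the inner floor of the open white cutlery box, 5 mm above the table. The box is fixed to the table; outer size 176 mm along its x, 224 mm along its y (its length), 36 mm high; walls 6 mm, so inside it is 164 x 212 mm and 31 mm deep. z points up
- box_rim (a point): centre of the box's mouth, level with the top of its walls, 36 mm above the table; axes as box_floor. When the lid is home, lid_grip lies 18 mm above this point; the lid may be either way round
- lid_grip (a point): centre of the bar handle (16 mm wide along x, 90 mm long along y, 24 mm high) on the loose white lid, 0.13 to 0.25 kg, right way up on the table. Its plate is 176 x 224 mm (long along y), 6 mm thick; this point is 12 mm above the plate's top, 25 mm above the table. A plug 7 mm deep, 156 x 204 mm, under the plate enters the box with 4 mm play all round
- soup_spoon_1_center (a point): soup spoon with a bluish handle, 199 mm long, 40 mm wide at the bowl, 17 mm high. The point lies at the middle of its length, half-way up (8.5 mm above what it lies on); x runs along it from the handle to the bowl, z up. Its solid shape is convex: here it is 30 mm wide at 7 mm above what it lies on, narrower above and below, and can be gripped across. Weighs under 50 g. Absent in some starts
- soup_spoon_2_center (a point): steel soup spoon, 196 mm long, 40 mm wide at the bowl, 14 mm high. The point lies at the middle of its length, half-way up (7 mm above what it lies on); x runs along it from the handle to the bowl, z up. Its solid shape is convex: here it is 30 mm wide at 6 mm above what it lies on, narrower above and below, and can be gripped across. Weighs under 50 g. Absent in some starts
- teaspoon_center (a point): steel teaspoon, 132 mm long, 29 mm wide at the bowl, 10 mm high. The point lies at the middle of its length, half-way up (5 mm above what it lies on); x runs along it from the handle to the bowl, z up. Its solid shape is convex: here it is 22 mm wide at 5 mm above what it lies on, narrower above and below, and can be gripped across. Weighs under 50 g. Absent in some starts
- clip_front_left (a joint): angle of the grey clip flap on the long side at the box's -x, 62 mm from its middle towards +y: 0 = folded fully down, flat over the lid's edge; 1.57 = upright; 2.1 = leaning out at its stop. Starts at 1.65 to 2.0, stays where it is left (needs about 1 N at its free edge). A plate 36 mm from hinge to free edge, 60 mm wide, 4 mm thick; folded down, its top is 47.5 mm above the table
- clip_front_left_hinge (a point): middle of the hinge line of clip_front_left, 45.5 mm above the table and 6 mm outside the wall; its z points up when the flap is folded down and its x points along the flap from the hinge to the free edge (turns with the flap)
- clip_front_right (a joint): angle of the grey clip flap on the long side at the box's -x, 62 mm from its middle towards -y: 0 = folded fully down, flat over the lid's edge; 1.57 = upright; 2.1 = leaning out at its stop. Starts at 1.65 to 2.0, stays where it is left (needs about 1 N at its free edge). A plate 36 mm from hinge to free edge, 60 mm wide, 4 mm thick; folded down, its top is 47.5 mm above the table
- clip_front_right_hinge (a point): middle of the hinge line of clip_front_right, 45.5 mm above the table and 6 mm outside the wall; its z points up when the flap is folded down and its x points along the flap from the hinge to the free edge (turns with the flap)
- clip_back_left (a joint): angle of the grey clip flap on the long side at the box's +x, 62 mm from its middle towards +y: 0 = folded fully down, flat over the lid's edge; 1.57 = upright; 2.1 = leaning out at its stop. Starts at 1.65 to 2.0, stays where it is left (needs about 1 N at its free edge). A plate 36 mm from hinge to free edge, 60 mm wide, 4 mm thick; folded down, its top is 47.5 mm above the table
- clip_back_left_hinge (a point): middle of the hinge line of clip_back_left, 45.5 mm above the table and 6 mm outside the wall; its z points up when the flap is folded down and its x points along the flap from the hinge to the free edge (turns with the flap)
- clip_back_right (a joint): angle of the grey clip flap on the long side at the box's +x, 62 mm from its middle towards -y: 0 = folded fully down, flat over the lid's edge; 1.57 = upright; 2.1 = leaning out at its stop. Starts at 1.65 to 2.0, stays where it is left (needs about 1 N at its free edge). A plate 36 mm from hinge to free edge, 60 mm wide, 4 mm thick; folded down, its top is 47.5 mm above the table
- clip_back_right_hinge (a point): middle of the hinge line of clip_back_right, 45.5 mm above the table and 6 mm outside the wall; its z points up when the flap is folded down and its x points along the flap from the hinge to the free edge (turns with the flap)
- clip_left (a joint): angle of the grey clip flap at the middle of the short end at the box's +y: 0 = folded fully down, flat over the lid's edge; 1.57 = upright; 2.1 = leaning out at its stop. Starts at 1.65 to 2.0, stays where it is left (needs about 1 N at its free edge). A plate 36 mm from hinge to free edge, 60 mm wide, 4 mm thick; folded down, its top is 47.5 mm above the table
- clip_left_hinge (a point): middle of the hinge line of clip_left, 45.5 mm above the table and 6 mm outside the wall; its z points up when the flap is folded down and its x points along the flap from the hinge to the free edge (turns with the flap)
- clip_right (a joint): angle of the grey clip flap at the middle of the short end at the box's -y: 0 = folded fully down, flat over the lid's edge; 1.57 = upright; 2.1 = leaning out at its stop. Starts at 1.65 to 2.0, stays where it is left (needs about 1 N at its free edge). A plate 36 mm from hinge to free edge, 60 mm wide, 4 mm thick; folded down, its top is 47.5 mm above the table
- clip_right_hinge (a point): middle of the hinge line of clip_right, 45.5 mm above the table and 6 mm outside the wall; its z points up when the flap is folded down and its x points along the flap from the hinge to the free edge (turns with the flap)
- timer: round kitchen timer, red dome on a white foot, 62 mm across, 40 mm high, a bystander; origin at the centre of its underside
- salt_shaker: glass salt shaker with a grey cap, 44 mm across, 90 mm high, a bystander; origin at the centre of its underside
- sauce_pot_1: small portion pot of red sauce, 53 mm across, 36 mm high, a bystander; origin at the centre of its underside
- steel_cup_4: small steel cup, 60 mm across, 38 mm high, a bystander; origin at the centre of its underside

How it is judged:
On the way, in this order (a step that is already met when the one before it is completed fails the run):
1. every spoon that is there lies lengthways and flat on the floor of the open box (z of soup_spoon_1_center in the frame of box_floor between -0.003 and 0.0155 m and x of soup_spoon_1_center in the frame of box_floor between -0.078 and 0.078 m and y of soup_spoon_1_center in the frame of box_floor between -0.05 and 0.05 m and angle between the z axis of each of soup_spoon_1_center, soup_spoon_2_center, teaspoon_center and the z axis of box_floor, either way round below 0.2 rad and angle between the x axis of each of soup_spoon_1_center, soup_spoon_2_center, teaspoon_center and the y axis of box_floor, either way round below 0.35 rad and z of soup_spoon_2_center in the frame of box_floor between -0.003 and 0.014 m and x of soup_spoon_2_center in the frame of box_floor between -0.078 and 0.078 m and y of soup_spoon_2_center in the frame of box_floor between -0.05 and 0.05 m and z of teaspoon_center in the frame of box_floor between -0.003 and 0.012 m and x of teaspoon_center in the frame of box_floor between -0.078 and 0.078 m and y of teaspoon_center in the frame of box_floor between -0.05 and 0.05 m and contact force between each of soup_spoon_1, soup_spoon_2, teaspoon and the fingers below 0.1 N), for 0.2 s.
2. the lid is home on the box (z of lid_grip in the frame of box_rim between 0.014 and 0.0215 m and horizontal distance between lid_grip and box_rim below 0.009 m and angle between the y axis of lid_grip and the y axis of box_rim, either way round below 0.07 rad and angle between lid_grip's own z axis and vertical below 0.03 rad), for 0.2 s.
At the end, for the whole second after the job is handed in: every spoon present is inside the box, between its walls (how it lies counts before the lid goes on); the lid is home (within 3.5 mm in height, 9 mm of centre, 0.07 rad of square, 0.03 rad of level) and at rest; all six clips are folded to under 0.2 rad (all of step 2 and z of soup_spoon_1_center in the frame of box_floor between -0.003 and 0.031 m and x of soup_spoon_1_center in the frame of box_floor between -0.082 and 0.082 m and y of soup_spoon_1_center in the frame of box_floor between -0.106 and 0.106 m and z of soup_spoon_2_center in the frame of box_floor between -0.003 and 0.031 m and x of soup_spoon_2_center in the frame of box_floor between -0.082 and 0.082 m and y of soup_spoon_2_center in the frame of box_floor between -0.106 and 0.106 m and z of teaspoon_center in the frame of box_floor between -0.003 and 0.031 m and x of teaspoon_center in the frame of box_floor between -0.082 and 0.082 m and y of teaspoon_center in the frame of box_floor between -0.106 and 0.106 m and value of joint each of clip_front_left, clip_front_right, clip_back_left, clip_back_right, clip_left, clip_right below 0.2 rad and linear speed of box_lid below 0.02 m/s); the robot touches nothing.
It fails at once if the timer is pushed more than 4 cm or knocked over (distance of timer from where it was at the start of the episode above 0.04 m or angle between timer's own z axis and vertical above 0.5 rad).
It fails at once if the salt shaker is pushed more than 4 cm or knocked over (distance of salt_shaker from where it was at the start of the episode above 0.04 m or angle between salt_shaker's own z axis and vertical above 0.5 rad).
It fails at once if the sauce pot 1 is pushed more than 4 cm or knocked over (distance of sauce_pot_1 from where it was at the start of the episode above 0.04 m or angle between sauce_pot_1's own z axis and vertical above 0.5 rad).
It fails at once if the steel cup 4 is pushed more than 4 cm or knocked over (distance of steel_cup_4 from where it was at the start of the episode above 0.04 m or angle between steel_cup_4's own z axis and vertical above 0.5 rad).
Of soup_spoon_1, soup_spoon_2, teaspoon only 2 to 3 are there at a start; the rules pass over those that are not, and their reading is None.
At some moment in a run one of soup_spoon_1, soup_spoon_2, teaspoon, box_lid may be knocked a few centimetres aside while the robot is not near it.
It also fails if it takes over 192 s, if anything falls off the work surface, if the arm or the gripper's body presses on something with over 40 N, if the wrist force passes 120 N, or if a joint passes its speed limit or range.

## Robot

A 6-joint arm with a two-finger parallel gripper is mounted at the origin on a cart in front of the work surface, level with it; the furniture and walls round the work are solid. World frame = base frame: x ahead of the robot, y to its left, z up, the work surface at z = 0. Lengths are in m, angles in rad, forces in N, time in s.
With the tool pointing down it reaches from about 0.25 to 0.775 m from the base axis. Payload 4 kg.
Tool frame: the origin (TCP) lies at the very end of the fingers, on their centre line; the grasp point (between the pads) lies 19 mm behind it; z points along the fingers, y is the line along which they close (so a half turn about z gives the same grasp; the last joint's range is limited). The gripper opens to 94 mm and grips with 3 to 60 N. Pads are 16 mm wide; open, the fingers measure 119 mm over their backs; the gripper's body (75 mm by 177 mm) begins 78 mm behind the grasp point.
Start: joints at [-1.29, 0.087, 1.371, -0, 1.684, -0.103], TCP at [0.206, -0.51, 0.206] pointing down, gripper open.
Joint ranges: [-3.1, 3.1], [-0.76, 2.03], [0.27, 2.55], [-1.08, 4.22], [0.17, 2.65], [-2.57, 2.57]. Speed limits (rad/s): [2.79, 2.79, 3.14, 3.14, 3.14, 3.14].

## Interface

Orientations are given as [roll, pitch, yaw] about the fixed x, y, z axes, in that order (R = Rz(yaw) Ry(pitch) Rx(roll)).
In Python, from bench import robot gives the robot as it stands. The module is installed in compiled form; this text tells all that it offers.
- The arm moves only by the tool move_arm, never from a script. Its argument "deltas" is one flat list of numbers, 7 for each row, row after row: the turn, a rotation vector about the tool's x, y, z in rad, then the shift along the tool's x, y, z in cm, then the closure, from -1 (fully open) to 1 (shut). A call has 1 to 8 rows; each row is the pose to reach, as a shift and turn from the pose commanded when the call began, along the tool's axes at that moment; what a row does not reach only later rows make up. A row lasts 1/10 s, in which the tool goes at most 50 mm and 8.59 degrees, less where a joint would pass 70% of its speed; a pose out of reach is approached as far as the arm can. A call with a gripper value outside its range is refused whole. The fingers move at their own pace and stop on an object; the grip force is fixed at half the most. Time passes only in rows, so rows that repeat a pose let the fingers close. It gives the time, the measured TCP pose, the force, the opening and the grip force at its end, in the units of the state.
- robot.get_obs(): the state, without advancing time (a new reading comes with each control period).
- robot.snapshot(name): name is "side" or "top"; returns a dict with "image" (400x640x3 uint8, red, green, blue), "depth" (400x640 float32, m along the optical axis (not along the pixel's ray), 0 where there is no reading), "fov_y" (degrees; the focal length in pixels is half the picture's height over the tangent of half this angle, whatever the lens; pixels are square), "cx", "cy" (the principal point, pixels), "origin" and "orientation" of the camera in the world. Camera axes: x right, y up, looking along -z (the intrinsics and any distortion apply to the point x, -y, -z); pixel columns grow to the right and rows downward; lengths in m; the calibration is good to about 2 mm. A picture is of the moment at which its call begins.
- robot.close_job(): hands the job in; it is judged then, once.
The state is a dict: "time": time; "joint_positions": joint angles; "qvel": joint speeds; "joint_torque": joint torques, N m; "tool_pos": TCP position; "ee_rot": TCP orientation; "wrist_force": force on the tool from outside, world axes, zero at the start; "wrist_torque": the same for the moment, N m; "width": finger opening in m; "finger_force": force on a finger pad.
Only numpy, scipy, OpenCV 4.12 (cv2) and the standard library are available. Lean on these libraries where they do the work, as an engineer would, in place of code of your own. Each camera call takes 0.05 s, during which the arm holds its last target. There are 200 camera calls.

## Working session

There is one attempt and no reset: what is moved stays moved. The work goes in short steps, Python scripts to look and compute and a tool call to move; the robot and the scene stay as the last step left them, time stands still between calls to the robot, and variables do not carry over. Pictures are saved under pics/ and viewed, at most 14 in all, crops included, and the job is handed in when it is done.

Besides the shell and the picture viewer there is one more tool, called after "Emit:" as name(argument=value, ...) on one line, values as JSON. move_arm: Moves the arm, as the interface text tells. Its arguments: {"type":"object","properties":{"deltas":{"type":"array","items":{"type":"number"}}},"required":["deltas"]}

```bash
mkdir -p pics; cat > h.py <<'E'
import numpy as np, cv2
from bench import robot
from scipy.spatial.transform import Rotation as R
def rot(o):
    o=np.array(o,float)
    if o.shape==(3,3): return o
    return R.from_euler('xyz',o).as_matrix() if o.size==3 else R.from_quat(o).as_matrix()
def snap(n,f=None):
    s=robot.snapshot(n)
    if f: cv2.imwrite('pics/'+f,s['image'][:,:,::-1])
    return s
def foc(s): return s['image'].shape[0]/2/np.tan(np.radians(s['fov_y'])/2)
def ray(s,px):
    px=np.atleast_2d(px).astype(float); f=foc(s)
    d=np.c_[(px[:,0]-s['cx'])/f,-(px[:,1]-s['cy'])/f,-np.ones(len(px))]
    return np.array(s['origin']),d@rot(s['orientation']).T
def plane(s,px,z):
    o,d=ray(s,px); return o+d*((z-o[2])/d[:,2])[:,None]
def cloud(s):
    h,w=s['depth'].shape; v,u=np.mgrid[:h,:w]
    o,d=ray(s,np.c_[u.ravel(),v.ravel()])
    return (o+d*s['depth'].ravel()[:,None]).reshape(h,w,3)
E
python3 - <<'E'
from h import *
for n in('top','side'):
    s=snap(n,n+'0.png'); print({k:v for k,v in s.items() if k not in('image','depth')})
    np.savez(n+'0.npz',**s)
o=robot.get_obs(); print(o)
E
```

```text
{'fov_y': 50.71445577197636, 'cx': 315.43988193930306, 'cy': 199.4797952078825, 'origin': array([ 0.48847396, -0.04422723,  1.28090455]), 'orientation': array([ 0.06152188,  0.00187635, -1.59377673])}
{'fov_y': 57.522524680388074, 'cx': 321.1359772456131, 'cy': 203.1963091754387, 'origin': array([0.26846571, 0.74927675, 0.53343065]), 'orientation': array([ 1.05683539, -0.01786253, -2.79773046])}
{'time': 0.1, 'joint_positions': array([-1.29008337e+00,  8.78750032e-02,  1.37206572e+00, -1.59159255e-06,
        1.68358800e+00, -1.03107562e-01]), 'qvel': array([-0.00103158, -0.00023934, -0.00290971, -0.00041875,  0.00168516,
       -0.00083586]), 'joint_torque': array([ 1.19427310e-03, -3.41248941e+01, -3.03302228e+01,  7.19597214e-02,
        3.03788879e-02, -1.02009324e-04]), 'tool_pos': array([ 0.20581417, -0.50952347,  0.20444352]), 'ee_rot': array([-3.13966670e+00, -1.97696383e-04,  3.83820152e-01]), 'wrist_force': array([-0.36936852,  0.1196939 , -0.43818416]), 'wrist_torque': array([0.06723159, 0.03519446, 0.03210513]), 'finger_force': 0.0, 'width': 0.09410437104101219}
```

View pics/top0.png

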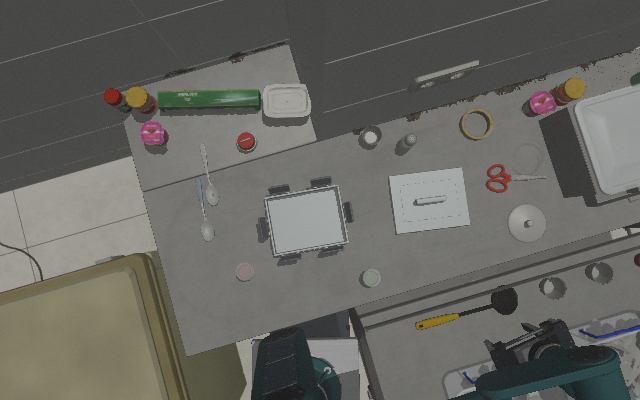

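View pics/side0.png

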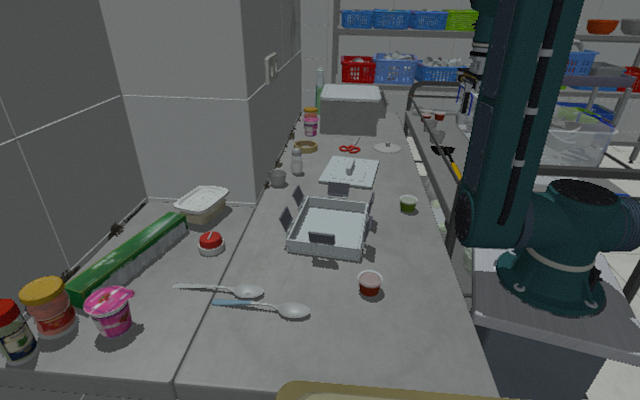

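The top view shows two soup spoons: steel from (203,143) to (212,198) and blue from (198,178) to (208,240). The box is at (306,220), the lid at (429,200), the timer at (246,142) and the sauce pot at (245,272). I see no teaspoon. Next I measure with depth.

```bash
cat >> h.py <<'E'
def rect(P):
    (c,(w,h),a)=cv2.minAreaRect((P[:,:2]*1000).astype(np.float32))
    if w<h: w,h,a=h,w,a+90
    return np.array(c)/1000,w,h,(a+90)%180-90   # long axis angle deg in world
E
python3 - <<'E'
from h import *
s=dict(np.load('top0.npz')); s['image']=s['image']; P=cloud(s); im=s['image']
z=P[:,:,2]
print('table z',np.median(z[300:320,200:230]),np.median(z[150:160,330:360]),np.median(z[255:270,420:440]))
# box: rim by z in window
def win(m,u0,v0,u1,v1):
    k=np.zeros_like(m);k[v0:v1,u0:u1]=m[v0:v1,u0:u1];return k
m=win((z>.026)&(z<.042),255,175,360,268)
print('rim z',np.median(z[m]),m.sum())
hsv=cv2.cvtColor(im,cv2.COLOR_RGB2HSV)
mb=win((hsv[:,:,2]>150),255,175,360,268)
n,l,st,c=cv2.connectedComponentsWithStats(mb.astype(np.uint8)); i=1+st[1:,4].argmax()
v,u=np.where(l==i); print('box bright at rim plane',rect(plane(s,np.c_[u,v],.036)),len(u))
ml=win(hsv[:,:,2]>150,380,160,480,245)
n,l,st,c=cv2.connectedComponentsWithStats(ml.astype(np.uint8)); i=1+st[1:,4].argmax()
v,u=np.where(l==i); print('lid',rect(plane(s,np.c_[u,v],.013)),len(u),'z',np.median(z[l==i]))
mh=win((z>.026)&(z<.05),395,180,465,225); v,u=np.where(mh); print('handle',rect(P[mh]),np.median(z[mh]),len(u))
crop=cv2.resize(im[130:250,170:370],None,fx=4,fy=4,interpolation=cv2.INTER_CUBIC)[:,:,::-1]; cv2.imwrite('pics/c1.png',crop)
E
```

```text
table z 0.0011239267982068313 0.0012114437860178962 0.001358684499015106
rim z 0.035233384957565894 605
box bright at rim plane (array([ 0.49847015, -0.01556949]), 228.5279998779297, 167.4610595703125, -82.55337190628052) 3733
lid (array([ 0.55738928, -0.38550342]), 221.58334350585938, 173.55152893066406, -84.20674753189087) 4069 z 0.01367505312184103
handle (array([ 0.55691199, -0.38529797]), 90.33769989013672, 16.78582763671875, -83.58720397949219) 0.03680887528217203 169
```

View pics/c1.png

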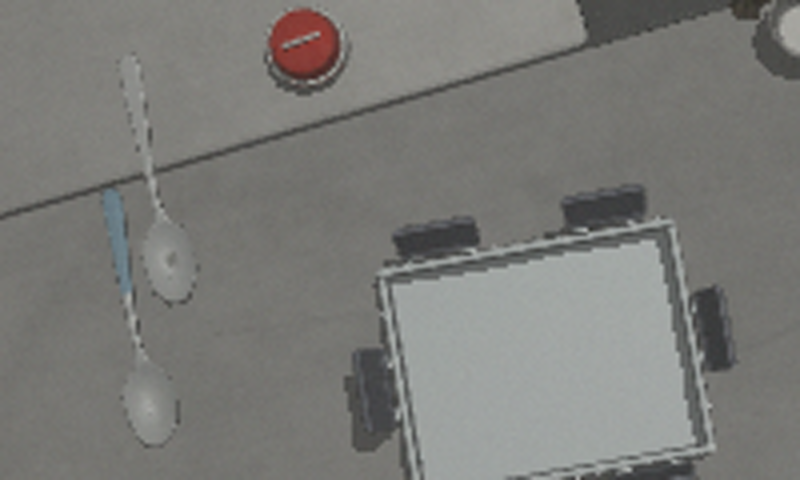

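The crop (4x, offset 170,130) shows the steel spoon from (125,55) to (175,300) and the blue spoon from (110,190) to (155,445), parallel with a gap between them. The box rim corners are at (380,272), (672,222) and (713,450).

```bash
cat > spoons.py <<'E'
from h import *
def ends(s,p,q,w,z,thr=12):
    """refine spoon in corridor p->q (pixels, half width w): difference from local background"""
    im=cv2.cvtColor(s['image'],cv2.COLOR_RGB2LAB).astype(float)
    h,wd=im.shape[:2]; v,u=np.mgrid[:h,:wd]
    p=np.array(p,float);q=np.array(q,float);d=(q-p);L=np.hypot(*d);d/=L
    t=(u-p[0])*d[0]+(v-p[1])*d[1]; n=-(u-p[0])*d[1]+(v-p[1])*d[0]
    m=(t>-8)&(t<L+8)&(abs(n)<w)
    bg=cv2.medianBlur(s['image'],31); bg=cv2.cvtColor(bg,cv2.COLOR_RGB2LAB).astype(float)
    df=im-bg; k=m&((df[:,:,0]>thr)|(df[:,:,2]<-6))
    vv,uu=np.where(k); W=plane(s,np.c_[uu,vv],z)
    return uu,vv,W
E
python3 - <<'E'
from spoons import *
s=dict(np.load('top0.npz'))
for nm,p,q in(('steel',(202,144),(213,204)),('blue',(197.5,178),(208,241))):
    for z in (.004,.007):
        u,v,W=ends(s,p,q,8,z); print(nm,z,len(u),rect(W),W.mean(0))
    a=plane(s,[p],.004)[0];b=plane(s,[q],.004)[0]; print(a,b,(a+b)/2,np.hypot(*(b-a)[:2]))
# box
P=cloud(s);z=P[:,:,2];c=np.array([.4985,-.0156])
m=(z>.031)&(z<.041)&(np.hypot(P[:,:,0]-.46,P[:,:,1]+.01)<.17)&(np.hypot(P[:,:,0]-.46,P[:,:,1]+.01)>.06)
im=s['image'].copy(); Q=P[m][:,:2]
print(len(Q))
best=None
for a in np.radians(np.arange(2,14,.5)):
    ex=np.array([np.cos(a),np.sin(a)]);ey=np.array([-np.sin(a),np.cos(a)])
    hx=np.histogram(Q@ex,bins=np.arange(.3,.7,.004))[0];hy=np.histogram(Q@ey,bins=np.arange(-.3,.3,.004))[0]
    sc=(hx**2).sum()+(hy**2).sum()
    if best is None or sc>best[0]:best=(sc,a,hx,hy,ex,ey)
sc,a,hx,hy,ex,ey=best
print(np.degrees(a));x=np.arange(.302,.698,.004);y=np.arange(-.298,.3,.004)
print([(round(i,3),j) for i,j in zip(x,hx) if j>10]);print([(round(i,3),j) for i,j in zip(y,hy) if j>10])
# corners from pixels
C=plane(s,np.array([[380,272],[672,222],[713,450]])/4.+[170,130]-.4,.036);print(C,(C[0]+C[2])/2,C[1]-C[0],C[2]-C[1])
s2=dict(np.load('side0.npz'));
cv2.imwrite('pics/c2.png',cv2.resize(s2['image'][180:340,160:420],None,fx=3,fy=3,interpolation=cv2.INTER_CUBIC)[:,:,::-1])
E
```

```text
steel 0.004 218 (array([0.6516347 , 0.28799554]), 188.3677520751953, 32.78059387207031, 14.216106414794922) [0.61887987 0.27851216 0.004     ]
steel 0.007 218 (array([0.6512514 , 0.28721503]), 187.9251708984375, 32.70356369018555, 14.21610164642334) [0.61857349 0.2777539  0.007     ]
[0.74509901 0.2992401  0.004     ] [0.56061296 0.26707673 0.004     ] [0.65285598 0.28315841 0.004     ] 0.18726874412072253
blue 0.004 286 (array([0.54717761, 0.29345621]), 191.67843627929688, 34.35292053222656, 5.721449851989746) [0.53557963 0.29516223 0.004     ]
blue 0.007 286 (array([0.54703961, 0.29266281]), 191.22811889648438, 34.27219772338867, 5.721447467803955) [0.53546896 0.29436486 0.007     ]
[0.64091419 0.31360891 0.004     ] [0.44927146 0.2830521  0.004     ] [0.54509283 0.29833051 0.004     ] 0.19406353356397943
464
8.5
[(np.float64(0.41), np.int64(14)), (np.float64(0.414), np.int64(63)), (np.float64(0.418), np.int64(20)), (np.float64(0.582), np.int64(77)), (np.float64(0.586), np.int64(65))]
[(np.float64(-0.202), np.int64(17)), (np.float64(-0.198), np.int64(74)), (np.float64(-0.194), np.int64(22)), (np.float64(0.018), np.int64(75)), (np.float64(0.022), np.int64(52))]
[[ 0.5742326   0.10651196  0.036     ]
 [ 0.60633208 -0.11024314  0.036     ]
 [ 0.43762255 -0.13593028  0.036     ]] [ 0.50592758 -0.01470916  0.036     ] [ 0.03209948 -0.2167551   0.        ] [-0.16870953 -0.02568714  0.        ]
```

View pics/c2.png

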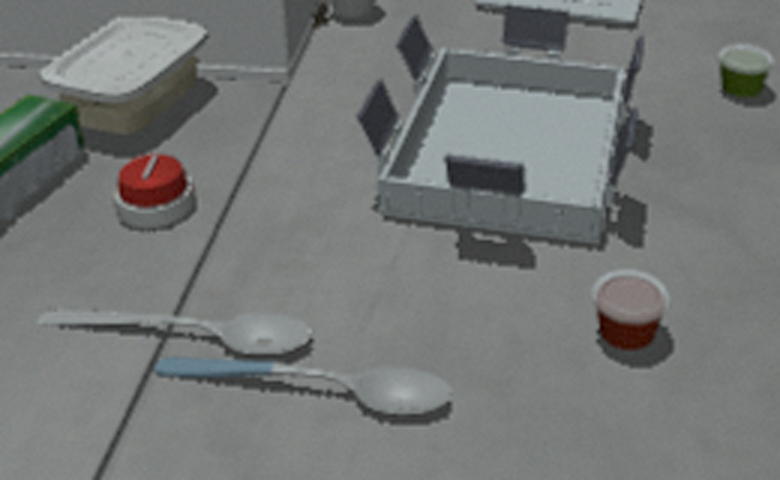

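The box matches its sizes: centre (0.507, -0.014), yaw about 8.5°, and the rim wall spacings 169.5 × 217.4 mm fit. The side view confirms the spoons lie flat and separate. Now the first approach.

```bash
cat > go.py <<'E'
from h import *
import sys
def go(*tgts):
    """each tgt (x,y,z,yaw_rad): prints rows relative to the present pose; yaw optional None"""
    o=robot.get_obs(); p=o['tool_pos']; M=rot(o['ee_rot'])
    print('t %.1f'%o['time'],'pos',p.round(4),'rpy',np.round(o['ee_rot'],4),'w %.4f'%o['width'],'F',np.round(o['wrist_force'],1),'j6 %.2f'%o['joint_positions'][5])
    for x,y,z,yaw in tgts:
        T=R.from_euler('xyz',[np.pi,0,yaw]).as_matrix()
        rv=R.from_matrix(M.T@T).as_rotvec(); d=M.T@(np.array([x,y,z])-p)*100
        print('turn',rv.round(3),'cm',d.round(2))
if __name__=='__main__':
    a=list(map(float,sys.argv[1:])); go(*[a[i:i+4] for i in range(0,len(a),4)])
E
python3 - <<'E'
from spoons import *
from go import go
s=dict(np.load('top0.npz'))
for p,q in(((201.2,143.2),(213.7,205.5)),((197.5,177),(209,241.5))):
    a=plane(s,[p],.008)[0];b=plane(s,[q],.006)[0];d=b-a;print(a,b,(a+b)/2,np.hypot(*d[:2]),np.degrees(np.arctan2(-d[1],-d[0])))
go((.53,.295,.2,.165),(.53,.295,.08,.165))
E
```

```text
[0.74681582 0.30058773 0.008     ] [0.55590692 0.26450749 0.006     ] [0.65136137 0.28254761 0.007     ] 0.19428842080926775 10.702210641837695
[0.64348593 0.31247031 0.008     ] [0.44776511 0.2795401  0.006     ] [0.54562552 0.2960052  0.007     ] 0.1984717555777241 9.550617177944583
t 0.1 pos [ 0.2058 -0.5095  0.2044] rpy [-3.1397e+00 -2.0000e-04  3.8380e-01] w 0.0941 F [-0.4  0.1 -0.4] j6 -0.10
turn [-0.002  0.     0.219] cm [ 60.19 -62.46   0.58]
turn [-0.002  0.     0.219] cm [ 60.18 -62.43  12.58]
```

Emit:
move_arm(deltas=[0,0,0.219,30,-31,0,-1,0,0,0.219,30,-31,0,-1,0,0,0.219,30,-31,0,-1,0,0,0.219,30,-31,0,-1,0,0,0.219,30,-31,0,-1,0,0,0.219,30,-31,0,-1,0,0,0.219,30,-31,0,-1,0,0,0.219,30,-31,0,-1])

```text
time: 0.9
tool_pos: [0.3563, -0.1373, 0.2052]
ee_rot: [3.141, -0.0, 0.164]
wrist_force: [1.7, -0.0, 0.4]
width: 0.0941
finger_force: 0.0
```

```bash
python3 go.py .534 .294 .16 .167
```

```text
t 0.9 pos [ 0.3563 -0.1373  0.2052] rpy [ 3.1414e+00 -2.0000e-04  1.6410e-01] w 0.0941 F [ 1.7 -0.   0.4] j6 0.89
turn [ 0.    -0.    -0.003] cm [ 24.58 -39.65   4.52]
```

Emit:
move_arm(deltas=[0,0,0,24.6,-39.6,4.5,-0.2,0,0,0,24.6,-39.6,4.5,-0.2,0,0,0,24.6,-39.6,4.5,-0.2,0,0,0,24.6,-39.6,4.5,-0.2,0,0,0,24.6,-39.6,4.5,-0.2,0,0,0,24.6,-39.6,4.5,-0.2,0,0,0,24.6,-39.6,4.5,-0.2,0,0,0,24.6,-39.6,4.5,-0.2])

```text
time: 1.7
tool_pos: [0.5081, 0.2308, 0.1662]
ee_rot: [3.141, 0.001, 0.165]
wrist_force: [0.6, 0.0, 1.1]
width: 0.0566
finger_force: 0.0
```

```bash
python3 go.py .534 .294 .16 .167
```

```text
t 1.7 pos [0.5081 0.2308 0.1662] rpy [3.1411e+00 8.0000e-04 1.6540e-01] w 0.0566 F [0.6 0.  1.1] j6 1.73
turn [ 0.001  0.001 -0.002] cm [ 3.6  -5.8   0.62]
```

Emit:
move_arm(deltas=[0,0,0,3.6,-5.8,0.6,-0.2,0,0,0,3.6,-5.8,0.6,-0.2,0,0,0,3.6,-5.8,8,-0.2,0,0,0,3.6,-5.8,10,-0.2,0,0,0,3.6,-5.8,10,-0.2])

```text
time: 2.2
tool_pos: [0.5281, 0.2897, 0.058]
ee_rot: [3.137, 0.017, 0.165]
wrist_force: [-0.9, -0.2, -0.4]
width: 0.0562
finger_force: 0.0
```

```bash
python3 go.py .534 .294 .002 .167; python3 - <<'E'
from h import *
for n in('top','side'):
    s=snap(n); cv2.imwrite('pics/a_%s.png'%n,s['image'][:,:,::-1])
a=cv2.imread('pics/a_top.png')[130:260,150:280];b=cv2.imread('pics/a_side.png')[210:340,160:330]
cv2.imwrite('pics/a.png',np.hstack([cv2.resize(a,(390,390)),cv2.resize(b,(400,390))]))
E
```

```text
t 2.2 pos [0.5281 0.2897 0.058 ] rpy [3.1372 0.0172 0.1653] w 0.0562 F [-0.9 -0.2 -0.4] j6 1.81
turn [ 0.004  0.017 -0.002] cm [ 0.75 -0.36  5.59]
```

View pics/a.png

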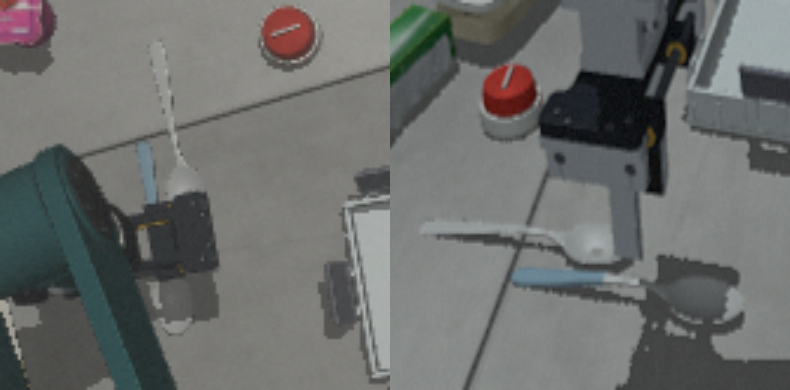

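Blue spoon lies below the fingers, and the steel bowl tip clears the finger in x. Descend next.

Emit:
move_arm(deltas=[0,0,0,0,0,1.5,-0.2,0,0,0,0,0,2,-0.2,0,0,0,0,0,2,-0.2,0,0,0,0,0,2,-0.2,0,0,0,0,0,2,-0.2])

```text
time: 2.8
tool_pos: [0.5346, 0.292, 0.048]
ee_rot: [-3.141, -0.002, 0.165]
wrist_force: [0.2, 0.1, -0.1]
width: 0.0565
finger_force: 0.0
```

```bash
python3 go.py .534 .294 .002 .167
```

```text
t 2.8 pos [0.5346 0.292  0.048 ] rpy [-3.1413e+00 -1.7000e-03  1.6470e-01] w 0.0565 F [ 0.2  0.1 -0.1] j6 1.81
turn [-0.    -0.002 -0.002] cm [-0.03 -0.2   4.6 ]
```

Emit:
move_arm(deltas=[0,0,0,0,-0.2,2,-0.2,0,0,0,0,-0.2,3.5,-0.2,0,0,0,0,-0.2,4.5,-0.2,0,0,0,0,-0.2,4.5,-0.2,0,0,0,0,-0.2,4.5,-0.2])

```text
time: 3.3
tool_pos: [0.5336, 0.2937, 0.0017]
ee_rot: [3.141, 0.0, 0.165]
wrist_force: [0.4, -0.1, -0.7]
width: 0.0564
finger_force: 0.0
```

```bash
python3 go.py .534 .294 .002 .167
```

```text
t 3.3 pos [0.5336 0.2937 0.0017] rpy [3.1414e+00 4.0000e-04 1.6470e-01] w 0.0564 F [ 0.4 -0.1 -0.7] j6 1.82
turn [ 0.     0.    -0.002] cm [ 0.04 -0.02 -0.03]
```

Emit:
move_arm(deltas=[0,0,0,0,0,0,1,0,0,0,0,0,0,1,0,0,0,0,0,0,1,0,0,0,0,0,0,1,0,0,0,0,0,-3,1,0,0,0,0,0,-6,1,0,0,0,0,0,-10,1,0,0,0,0,0,-12,1])

```text
time: 4.1
tool_pos: [0.5351, 0.2945, 0.1261]
ee_rot: [-3.14, -0.006, 0.165]
wrist_force: [-0.0, -0.1, -0.0]
width: 0.0304
finger_force: 29.8
```

```bash
python3 - <<'E'
from h import *
from go import go
a=np.radians(8.5);ex=np.array([np.cos(a),np.sin(a)]);ey=np.array([-np.sin(a),np.cos(a)]);c=np.array([.507,-.0142])
t=c-.036*ex-.012*ey;print(t)
go((*t,.13,np.pi/2+a))
E
```

```text
[ 0.47316914 -0.03138933]
t 4.1 pos [0.5351 0.2945 0.1261] rpy [-3.1403 -0.0055  0.1649] w 0.0304 F [-0.  -0.1 -0. ] j6 1.82
turn [ 0.003 -0.005 -1.554] cm [-11.46  31.13  -0.49]
```

Emit:
move_arm(deltas=[0,0,-0.14,-1,4,0,1,0,0,-0.29,-3,8,0,1,0,0,-0.44,-4,12,0,1,0,0,-0.59,-6,16,0,1,0,0,-0.74,-8,20,0,1,0,0,-0.88,-9,24,0,1,0,0,-1.02,-10,28,0,1,0,0,-1.17,-11,31,0,1])

```text
time: 4.9
tool_pos: [0.4757, -0.031, 0.1222]
ee_rot: [3.141, 0.0, 1.315]
wrist_force: [0.5, -0.8, -0.1]
width: 0.03
finger_force: 29.8
```

```bash
python3 go.py .4732 -.0314 .11 1.719
```

```text
t 4.9 pos [ 0.4757 -0.031   0.1222] rpy [3.1409e+00 4.0000e-04 1.3153e+00] w 0.0300 F [ 0.5 -0.8 -0.1] j6 0.07
turn [ 0.001  0.001 -0.404] cm [-0.1  -0.24  1.22]
```

Emit:
move_arm(deltas=[0,0,-0.14,0,0,0,1,0,0,-0.28,0,0,0,1,0,0,-0.404,-0.1,-0.2,0,1,0,0,-0.404,-0.1,-0.2,0,1,0,0,-0.404,-0.1,-0.2,0,1,0,0,-0.404,-0.1,-0.2,0,1])

```text
time: 5.5
tool_pos: [0.474, -0.0295, 0.1221]
ee_rot: [3.142, 0.0, 1.713]
wrist_force: [-0.8, -0.2, -0.7]
width: 0.0302
finger_force: 29.8
```

```bash
python3 go.py .4732 -.0314 .0075 1.719; python3 - <<'E'
from h import *
for n in('top','side'):
    s=snap(n); np.savez(n+'1.npz',**s); cv2.imwrite('pics/b_%s.png'%n,s['image'][:,:,::-1])
a=cv2.imread('pics/b_top.png')[150:280,240:370];b=cv2.imread('pics/b_side.png')[130:270,270:400]
cv2.imwrite('pics/b.png',np.hstack([cv2.resize(a,(390,390)),cv2.resize(b,(362,390))]))
E
```

```text
t 5.5 pos [ 0.474  -0.0295  0.1221] rpy [3.1415e+00 1.0000e-04 1.7126e+00] w 0.0302 F [-0.8 -0.2 -0.7] j6 -0.32
turn [ 0.     0.    -0.006] cm [-0.18 -0.11 11.46]
```

View pics/b.png

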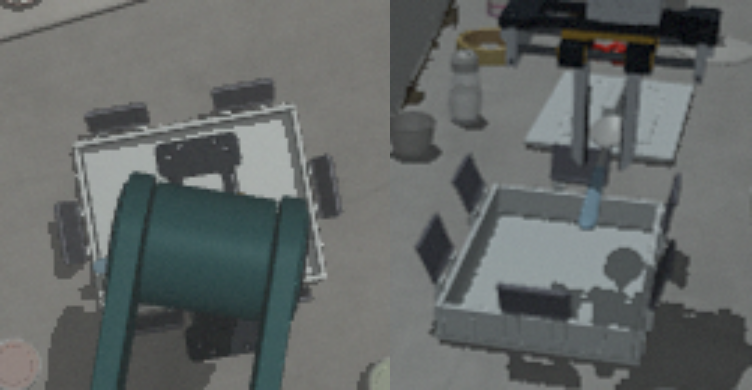

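The box is empty and the spoon is held over it. Its handle tip is at side px about (342,211) and top px about (273,238). I triangulate that to check the grasp.

```bash
python3 - <<'E'
from h import *
t=dict(np.load('top1.npz'));s=dict(np.load('side1.npz'))
def blue(S,b):
    im=S['image'].astype(int);m=(im[:,:,2]-im[:,:,0]>22);k=np.zeros_like(m);k[b[1]:b[3],b[0]:b[2]]=m[b[1]:b[3],b[0]:b[2]];v,u=np.where(k);return u,v
u,v=blue(t,(255,220,300,255));print(len(u),u.min(),u.max(),v.min(),v.max())
us,vs=blue(s,(320,170,360,225));print(len(us),us.min(),us.max(),vs.min(),vs.max())
P=cloud(s)[vs,us];o=robot.get_obs()['tool_pos']
yaw=1.7126;d=np.array([np.cos(yaw),np.sin(yaw)]);Q=P-o
al=Q[:,:2]@d; ac=Q[:,:2]@[-d[1],d[0]]
ok=abs(Q[:,2])<.05
for lo in np.arange(.0,.13,.015):
    k=ok&(al>lo)&(al<=lo+.015)
    if k.sum(): print(round(lo,3),k.sum(),'across',np.median(ac[k]).round(4),'dz',np.median(Q[k,2]).round(4))
print(al[ok].max())
Pt=cloud(t)[v,u]-o
print('top',(Pt[:,:2]@d).max(),np.median(Pt[:,:2]@[-d[1],d[0]]),np.median(Pt[:,2]))
E
```

```text
540 271 299 220 254
87 338 345 192 211
0.03 1 across 0.0029 dz 0.0135
0.045 4 across 0.0016 dz 0.0122
0.06 15 across 0.0019 dz 0.0084
0.075 22 across 0.003 dz 0.0071
0.09 25 across 0.0025 dz 0.0048
0.105 17 across 0.0026 dz 0.0027
0.11214067465903356
top 0.11107545690171892 -0.004762772481426711 0.3909236163678938
```

Emit:
move_arm(deltas=[0,0,-0.006,-0.2,-0.1,3,1,0,0,-0.006,-0.2,-0.1,6,1,0,0,-0.006,-0.2,-0.1,8,1,0,0,-0.006,-0.2,-0.1,10,1,0,0,-0.006,-0.2,-0.1,11,1,0,0,-0.006,-0.2,-0.1,11.2,1,0,0,-0.006,-0.2,-0.1,11.2,1])

```text
time: 6.3
tool_pos: [0.4737, -0.0317, 0.0104]
ee_rot: [3.141, 0.0, 1.72]
wrist_force: [0.4, 0.8, -0.5]
width: 0.0305
finger_force: 29.8
```

```bash
python3 go.py .4732 -.0314 .0075 1.719
```

```text
t 6.3 pos [ 0.4737 -0.0317  0.0104] rpy [3.1411e+00 3.0000e-04 1.7200e+00] w 0.0305 F [ 0.4  0.8 -0.5] j6 -0.34
turn [0.    0.    0.001] cm [ 0.04 -0.04  0.29]
```

Emit:
move_arm(deltas=[0,0,0,0,0,0.3,1,0,0,0,0,0,0.3,1,0,0,0,0,0,0.3,-0.05,0,0,0,0,0,0.3,-0.05,0,0,0,0,0,0.3,-0.05,0,0,0,0,0,-3,-0.05,0,0,0,0,0,-7,-0.05,0,0,0,0,0,-11,-0.05])

```text
time: 7.1
tool_pos: [0.4726, -0.0316, 0.1209]
ee_rot: [-3.14, -0.0, 1.72]
wrist_force: [0.1, -0.9, -0.3]
width: 0.0495
finger_force: 0.0
```

```bash
python3 go.py .5 .2 .15 0.5 .662 .284 .15 .187
```

```text
t 7.1 pos [ 0.4726 -0.0316  0.1209] rpy [-3.1402e+00 -4.0000e-04  1.7200e+00] w 0.0495 F [ 0.1 -0.9 -0.3] j6 -0.34
turn [-1.00e-03  0.00e+00  1.22e+00] cm [22.49  6.14 -2.91]
turn [-1.000e-03  1.000e-03  1.533e+00] cm [28.39 23.41 -2.93]
```

Emit:
move_arm(deltas=[0,0,0.14,2,0,-1,-0.1,0,0,0.29,6,4,-2,-0.1,0,0,0.44,10,7,-3,-0.1,0,0,0.59,14,11,-3,-0.1,0,0,0.74,18,14,-3,-0.1,0,0,0.88,22,17,-3,-0.1,0,0,1.02,26,20,-3,-0.1,0,0,1.17,28.4,22.3,-3,-0.1])

```text
time: 7.9
tool_pos: [0.649, 0.2798, 0.1499]
ee_rot: [3.142, 0.0, 0.548]
wrist_force: [1.3, 0.1, 0.6]
width: 0.0515
finger_force: 0.0
```

```bash
python3 - <<'E'
from spoons import *
from go import go
s=snap('side');cv2.imwrite('pics/d_side.png',s['image'][:,:,::-1])
t=snap('top');a=t['image'][130:260,170:360,::-1];b=s['image'][180:340,160:380,::-1]
cv2.imwrite('pics/d.png',np.hstack([cv2.resize(a,(380,260)),cv2.resize(b,(400,260))]))
np.savez('side2.npz',**s);np.savez('top2.npz',**t)
go((.651,.2825,.1,.187))
E
```

```text
t 8.0 pos [0.6494 0.2829 0.145 ] rpy [-3.1389  0.0038  0.5567] w 0.0515 F [-0.7 -0.3 -0.3] j6 1.34
turn [-0.002  0.004  0.37 ] cm [0.14 0.13 4.5 ]
```

View pics/d.png

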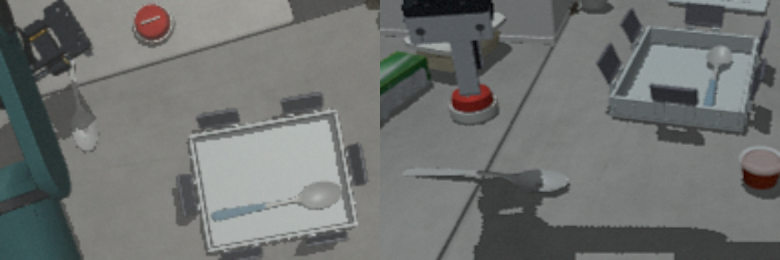

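Blue lies flat in the box, lengthways. Steel's visible part seems shifted by about 2 px, so I compare it numerically with the first view.

```bash
python3 - <<'E'
from h import *
def bl(S,b,thr=140):
    g=S['image'].astype(int).min(2);v,u=np.mgrid[:400,:640]
    m=(g>thr)&(u>=b[0])&(u<b[2])&(v>=b[1])&(v<b[3]);v,u=np.where(m);return len(u),u.mean().round(2),v.mean().round(2),u.min(),u.max(),v.min(),v.max()
for k in '02':
    S=dict(np.load(f'top{k}.npz'));print('top',k,[bl(S,(200,183,225,212),t) for t in(130,150)])
    S=dict(np.load(f'side{k}.npz'));print('side',k,bl(S,(165,270,233,300),150),bl(S,(233,270,262,305),140))
E
```

```text
top 0 [(135, np.float64(209.36), np.float64(196.65), np.int64(201), np.int64(218), np.int64(183), np.int64(211)), (11, np.float64(207.64), np.float64(198.45), np.int64(202), np.int64(212), np.int64(184), np.int64(210))]
side 0 (6, np.float64(221.5), np.float64(286.33), np.int64(220), np.int64(223), np.int64(286), np.int64(287)) (151, np.float64(249.84), np.float64(291.62), np.int64(233), np.int64(261), np.int64(285), np.int64(303))
top 2 [(108, np.float64(212.7), np.float64(198.41), np.int64(206), np.int64(218), np.int64(191), np.int64(204)), (25, np.float64(210.56), np.float64(197.32), np.int64(208), np.int64(214), np.int64(194), np.int64(200))]<stdin>:4: RuntimeWarning: Mean of empty slice.
  ret = ret.dtype.type(ret / rcount)
Traceback (most recent call last):
ValueError: zero-size array to reduction operation minimum which has no identity
```

Side-view endpoints, (173,286) and (264,292), match the start, so steel is unmoved. Going on.

Emit:
move_arm(deltas=[0,0,0.14,0,0,0,-0.2,0,0,0.28,0,0,0,-0.2,0,0,0.37,0.1,0,3,-0.2,0,0,0.37,0.1,0,6,-0.2,0,0,0.37,0.1,0,9,-0.2,0,0,0.37,0.1,0,9,-0.2,0,0,0.37,0.1,0,9,-0.2])

```text
time: 8.7
tool_pos: [0.649, 0.2775, 0.0599]
ee_rot: [3.141, 0.001, 0.183]
wrist_force: [0.4, 0.4, -0.3]
width: 0.0564
finger_force: 0.0
```

```bash
python3 go.py .651 .2825 .002 .187; python3 - <<'E'
from h import *
s=snap('side');t=snap('top');a=t['image'][130:230,180:260,::-1];b=s['image'][210:320,160:300,::-1]
cv2.imwrite('pics/e.png',np.hstack([cv2.resize(a,(320,400)),cv2.resize(b,(480,400))]))
E
```

```text
t 8.7 pos [0.649  0.2775 0.0599] rpy [3.1412e+00 1.4000e-03 1.8340e-01] w 0.0564 F [ 0.4  0.4 -0.3] j6 1.71
turn [ 0.     0.001 -0.004] cm [ 0.3  -0.45  5.79]
```

View pics/e.png

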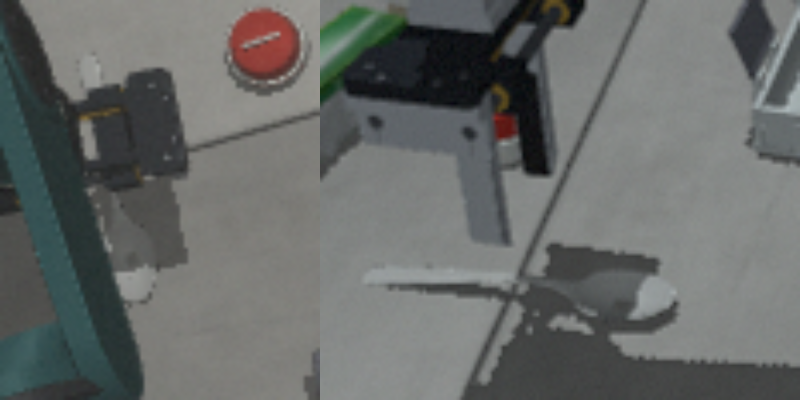

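Steel lies under the fingers with its bowl tip at about (214,205), as expected. Descend, then grip.

Emit:
move_arm(deltas=[0,0,0,0.2,-0.4,1.5,-0.2,0,0,0,0.2,-0.4,3,-0.2,0,0,0,0.2,-0.4,5,-0.2,0,0,0,0.2,-0.4,5.7,-0.2,0,0,0,0.2,-0.4,5.7,-0.2,0,0,0,0.2,-0.4,5.7,-0.2])

```text
time: 9.4
tool_pos: [0.6506, 0.2825, 0.0025]
ee_rot: [3.141, 0.001, 0.183]
wrist_force: [0.6, -0.4, -0.1]
width: 0.0565
finger_force: 0.0
```

```bash
python3 go.py .651 .2825 .002 .187
```

```text
t 9.4 pos [0.6506 0.2825 0.0025] rpy [3.1414e+00 5.0000e-04 1.8340e-01] w 0.0565 F [ 0.6 -0.4 -0.1] j6 1.72
turn [ 0.     0.001 -0.004] cm [0.04 0.01 0.05]
```

Emit:
move_arm(deltas=[0,0,0,0,0,0,1,0,0,0,0,0,0,1,0,0,0,0,0,0,1,0,0,0,0,0,0,1,0,0,0,0,0,-3,1,0,0,0,0,0,-6,1,0,0,0,0,0,-10,1,0,0,0,0,0,-12,1])

```text
time: 10.2
tool_pos: [0.6522, 0.283, 0.1276]
ee_rot: [-3.141, -0.006, 0.183]
wrist_force: [-0.3, -0.3, -0.4]
width: 0.028
finger_force: 29.9
```

```bash
python3 go.py .5426 -.0089 .125 1.719
```

```text
t 10.2 pos [0.6522 0.283  0.1276] rpy [-3.1408 -0.006   0.1833] w 0.0280 F [-0.3 -0.3 -0.4] j6 1.72
turn [ 0.004 -0.005 -1.536] cm [-16.09  26.7    0.14]
```

Emit:
move_arm(deltas=[0,0,-0.14,-2,3,0,1,0,0,-0.29,-4,7,0,1,0,0,-0.44,-6,10,0,1,0,0,-0.59,-8,14,0,1,0,0,-0.74,-10,18,0,1,0,0,-0.88,-12,21,0,1,0,0,-1.02,-14,24,0,1,0,0,-1.17,-16,26.6,0,1])

```text
time: 11.0
tool_pos: [0.5411, -0.0099, 0.1232]
ee_rot: [3.141, 0.0, 1.359]
wrist_force: [-0.2, -0.9, 0.2]
width: 0.028
finger_force: 29.9
```

```bash
python3 go.py .5426 -.0089 .1 1.719
```

```text
t 11.0 pos [ 0.5411 -0.0099  0.1232] rpy [3.1410e+00 3.0000e-04 1.3587e+00] w 0.0280 F [-0.2 -0.9  0.2] j6 0.09
turn [ 0.    0.   -0.36] cm [0.13 0.12 2.32]
```

Emit:
move_arm(deltas=[0,0,-0.14,0.1,0.1,0,1,0,0,-0.28,0.1,0.1,0,1,0,0,-0.36,0.1,0.1,0,1,0,0,-0.36,0.1,0.1,0,1,0,0,-0.36,0.1,0.1,0,1,0,0,-0.36,0.1,0.1,0,1])

```text
time: 11.6
tool_pos: [0.5431, -0.0074, 0.123]
ee_rot: [3.142, 0.0, 1.712]
wrist_force: [-0.3, -0.0, -0.2]
width: 0.0282
finger_force: 29.9
```

```bash
python3 go.py .5426 -.0089 .0075 1.719; python3 - <<'E'
from h import *
s=snap('side');t=snap('top');np.savez('side3.npz',**s)
a=t['image'][170:270,250:360,::-1];b=s['image'][120:270,270:390,::-1]
cv2.imwrite('pics/f.png',np.hstack([cv2.resize(a,(440,400)),cv2.resize(b,(320,400))]))
E
```

```text
t 11.6 pos [ 0.5431 -0.0074  0.123 ] rpy [3.1415 0.     1.7123] w 0.0282 F [-0.3 -0.  -0.2] j6 -0.26
turn [ 0.     0.    -0.007] cm [-0.15 -0.07 11.55]
```

View pics/f.png

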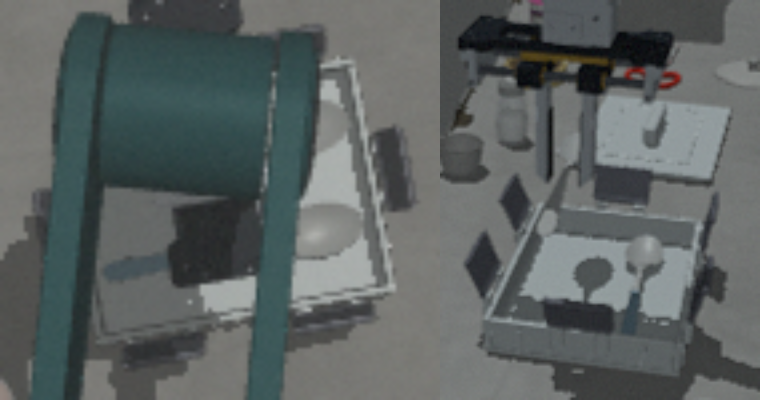

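Blue is flat in the box, and steel hangs over the other half with its handle end at side px about (310,203). I check where that end is.

```bash
python3 - <<'E'
from h import *
s=dict(np.load('side3.npz'));P=cloud(s);o=np.array([.5431,-.0074,.123])
g=s['image'].astype(int).min(2)
d=np.array([np.cos(1.712),np.sin(1.712)])
b=(slice(175,215),slice(295,330));Q=(P[b]-o).reshape(-1,3)
al=Q[:,:2]@d;ac=Q[:,:2]@[-d[1],d[0]]
ok=(Q[:,2]>-.05)&(Q[:,2]<.05)&(abs(ac)<.03)&(al>.02)&(al<.14)
for lo in np.arange(.02,.14,.015):
    k=ok&(al>lo)&(al<=lo+.015)
    if k.sum(): print(round(lo,3),k.sum(),'across',np.median(ac[k]).round(4),'dz',np.median(Q[k,2]).round(4))
print(np.sort(al[ok])[-5:])
E
```

```text
0.02 14 across 0.0015 dz 0.0087
0.035 19 across 0.001 dz 0.0065
0.05 21 across 0.0032 dz 0.0044
0.065 24 across 0.0021 dz 0.0023
0.08 27 across 0.0025 dz 0.001
0.095 11 across 0.0033 dz -0.0005
[0.09856123 0.09918041 0.09931473 0.10114497 0.10338411]
```

Emit:
move_arm(deltas=[0,0,-0.006,-0.4,-0.1,3,1,0,0,-0.006,-0.4,-0.1,6,1,0,0,-0.006,-0.4,-0.1,8,1,0,0,-0.006,-0.4,-0.1,10,1,0,0,-0.006,-0.4,-0.1,11,1,0,0,-0.006,-0.4,-0.1,11.5,1,0,0,-0.006,-0.4,-0.1,11.5,1])

```text
time: 12.4
tool_pos: [0.543, -0.0115, 0.0088]
ee_rot: [3.141, 0.0, 1.719]
wrist_force: [0.5, -0.5, -0.1]
width: 0.0278
finger_force: 29.9
```

```bash
python3 go.py .5430 -.0119 .0075 1.719
```

```text
t 12.4 pos [ 0.543  -0.0115  0.0088] rpy [3.1410e+00 3.0000e-04 1.7193e+00] w 0.0278 F [ 0.5 -0.5 -0.1] j6 -0.27
turn [0.001 0.    0.   ] cm [-0.04 -0.01  0.13]
```

Release, retreat, and head towards the lid.

Emit:
move_arm(deltas=[0,0,0,0,0,0.1,1,0,0,0,0,0,0.1,-0.05,0,0,0,0,0,0.1,-0.05,0,0,0,0,0,0.1,-0.05,0,0,0,0,0,-3,-0.05,0,0,0,0,0,-7,-0.05,0,0,0,0,0,-11,-0.05,0,0,0,0,0,-14,-0.05])

```text
time: 13.2
tool_pos: [0.5434, -0.0117, 0.1508]
ee_rot: [3.139, 0.001, 1.719]
wrist_force: [0.1, 0.4, 1.0]
width: 0.0492
finger_force: 0.0
```

```bash
python3 go.py .557 -.3853 .15 1.682
```

```text
t 13.2 pos [ 0.5434 -0.0117  0.1508] rpy [3.1387e+00 9.0000e-04 1.7192e+00] w 0.0492 F [0.1 0.4 1. ] j6 -0.27
turn [0.003 0.001 0.037] cm [-37.15  -4.18   0.11]
```

Emit:
move_arm(deltas=[0,0,0.04,-37.1,-4.2,0,-0.05,0,0,0.04,-37.1,-4.2,0,-0.05,0,0,0.04,-37.1,-4.2,0,-0.05,0,0,0.04,-37.1,-4.2,0,-0.05,0,0,0.04,-37.1,-4.2,0,-0.05,0,0,0.04,-37.1,-4.2,0,-0.05,0,0,0.04,-37.1,-4.2,0,-0.05,0,0,0.04,-37.1,-4.2,0,-0.05])

```text
time: 14.0
tool_pos: [0.5549, -0.3891, 0.147]
ee_rot: [-3.141, 0.001, 1.675]
wrist_force: [-0.1, 1.1, 0.4]
width: 0.0492
finger_force: 0.0
```

```bash
cat > lid.py <<'E'
from h import *
def lid(s,box,zp,lo,hi):
    """handle by depth band, plate by brightness at plane zp"""
    z=cloud(s)[:,:,2];k=np.zeros(z.shape,bool);k[box[1]:box[3],box[0]:box[2]]=1
    v,u=np.where(k&(z>lo)&(z<hi)); print('handle',rect(plane(s,np.c_[u,v],(lo+hi)/2)),len(u))
    m=(k&(s['image'].max(2)>150)).astype(np.uint8);n,l,st,c=cv2.connectedComponentsWithStats(m);i=1+st[1:,4].argmax()
    v,u=np.where(l==i);print('plate',rect(plane(s,np.c_[u,v],zp)))
E
python3 - <<'E'
from lid import *
from go import go
t=snap('top');s=snap('side');np.savez('top4.npz',**t);np.savez('side4.npz',**s)
t0=dict(np.load('top0.npz'))
for S in(t0,t): lid(S,(380,160,480,245),.013,.03,.045)
go((.557,-.3853,.02,1.682))
a=t['image'][160:270,250:490,::-1];b=s['image'][150:260,270:400,::-1]
cv2.imwrite('pics/g.png',np.vstack([cv2.resize(a,(654,300)),cv2.copyMakeBorder(cv2.resize(b,(354,300)),0,0,0,300,0)]))
E
```

```text
handle (array([ 0.556737  , -0.38413425]), 89.87672424316406, 16.56505584716797, -83.7250280380249) 165
plate (array([ 0.55738928, -0.38550342]), 221.58334350585938, 173.55152893066406, -84.20674753189087)
handle (array([ 0.55663916, -0.38414499]), 89.87672424316406, 16.761825561523438, -83.7250280380249) 161
plate (array([ 0.57290771, -0.35410788]), 162.67446899414062, 137.06251525878906, -84.1075177192688)
t 14.1 pos [ 0.5549 -0.3884  0.1466] rpy [-3.1403  0.      1.6745] w 0.0494 F [-0.   1.  -0.9] j6 -0.80
turn [-0.001  0.    -0.007] cm [ 0.29  0.26 12.66]
```

View pics/g.png

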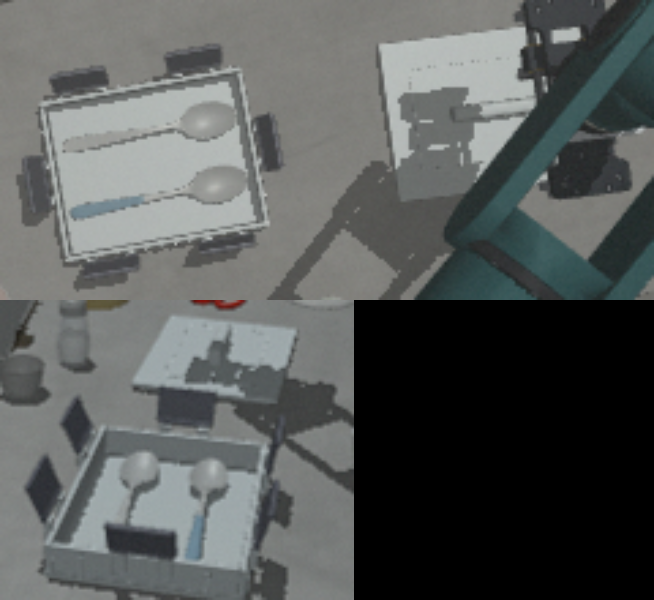

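Both spoons lie flat and side by side in the box, and the lid has not moved. Descend on the handle at (0.557, -0.385).

Emit:
move_arm(deltas=[0,0,-0.003,0.3,0.2,4,-0.1,0,0,-0.003,0.3,0.2,8,-0.1,0,0,-0.003,0.3,0.2,11,-0.1,0,0,-0.003,0.3,0.2,12.7,-0.1,0,0,-0.003,0.3,0.2,12.7,-0.1,0,0,-0.003,0.3,0.2,12.7,-0.1])

```text
time: 14.7
tool_pos: [0.558, -0.3806, 0.0215]
ee_rot: [3.141, -0.0, 1.683]
wrist_force: [1.3, 0.4, 1.0]
width: 0.0518
finger_force: 0.0
```

```bash
python3 go.py .557 -.3848 .016 1.677
```

```text
t 14.7 pos [ 0.558  -0.3806  0.0215] rpy [ 3.1414e+00 -2.0000e-04  1.6833e+00] w 0.0518 F [1.3 0.4 1. ] j6 -0.80
turn [ 0.    -0.     0.006] cm [-0.41 -0.15  0.55]
```

Emit:
move_arm(deltas=[0,0,0.006,-0.4,-0.2,0.5,-0.1,0,0,0.006,-0.4,-0.2,0.5,-0.1,0,0,0.006,-0.4,-0.2,0.5,0.9,0,0,0.006,-0.4,-0.2,0.5,1,0,0,0.006,-0.4,-0.2,0.5,1,0,0,0.006,-0.4,-0.2,0.5,1,0,0,0.006,-0.4,-0.2,0.5,1])

```text
time: 15.4
tool_pos: [0.5563, -0.3857, 0.0161]
ee_rot: [3.141, 0.0, 1.676]
wrist_force: [-0.2, -0.9, 1.4]
width: 0.0159
finger_force: 30.0
```

```bash
python3 go.py .557 -.3848 .13 1.677
```

```text
t 15.4 pos [ 0.5563 -0.3857  0.0161] rpy [3.1411e+00 1.0000e-04 1.6762e+00] w 0.0159 F [-0.2 -0.9  1.4] j6 -0.80
turn [ 0.     0.    -0.001] cm [  0.08   0.08 -11.39]
```

Emit:
move_arm(deltas=[0,0,0,0,0,-2,1,0,0,0,0,0,-4,1,0,0,0,0,0,-7,1,0,0,0,0,0,-10,1,0,0,0,0,0,-13,1,0,0,0,0,0,-13,1])

```text
time: 16.0
tool_pos: [0.5582, -0.3873, 0.1516]
ee_rot: [3.135, 0.007, 1.676]
wrist_force: [0.5, -0.9, -1.0]
width: 0.0157
finger_force: 30.0
```

```bash
python3 go.py .507 -.0142 .147 1.719
```

```text
t 16.0 pos [ 0.5582 -0.3873  0.1516] rpy [3.1347 0.0071 1.6763] w 0.0157 F [ 0.5 -0.9 -1. ] j6 -0.80
turn [ 0.007  0.007 -0.043] cm [37.65 -1.16  0.18]
```

Emit:
move_arm(deltas=[0,0,-0.04,5,0,0,1,0,0,-0.04,10,0,0,1,0,0,-0.04,15,0,0,1,0,0,-0.04,20,-0.5,0,1,0,0,-0.04,25,-1,0,1,0,0,-0.04,30,-1.2,0,1,0,0,-0.04,35,-1.2,0,1,0,0,-0.04,37.6,-1.2,0,1])

```text
time: 16.8
tool_pos: [0.5024, -0.0093, 0.1435]
ee_rot: [-3.138, -0.002, 1.719]
wrist_force: [0.9, -0.2, -3.4]
width: 0.0162
finger_force: 30.0
```

Emit:
move_arm(deltas=[0,0,0,0,0,0,1,0,0,0,0,0,0,1,0,0,0,0,0,0,1,0,0,0,0,0,0,1])

```text
time: 17.2
tool_pos: [0.5045, -0.0142, 0.1453]
ee_rot: [-3.14, 0.0, 1.714]
wrist_force: [-0.2, -1.4, -1.8]
width: 0.0157
finger_force: 30.0
```

```bash
python3 - <<'E'
from lid import *
from go import go
t=snap('top');s=snap('side');np.savez('top5.npz',**t);np.savez('side5.npz',**s)
go((.507,-.0142,.05,1.719))
a=t['image'][150:280,240:390,::-1];b=s['image'][110:260,260:410,::-1]
cv2.imwrite('pics/i.png',np.hstack([cv2.resize(a,(400,347)),cv2.resize(b,(400,347))]))
E
```

```text
t 17.3 pos [ 0.5046 -0.0141  0.1457] rpy [-3.1411e+00  1.0000e-04  1.7144e+00] w 0.0161 F [-1.   0.8 -2.6] j6 -0.28
turn [-0.     0.    -0.005] cm [-0.04  0.24  9.57]
```

View pics/i.png

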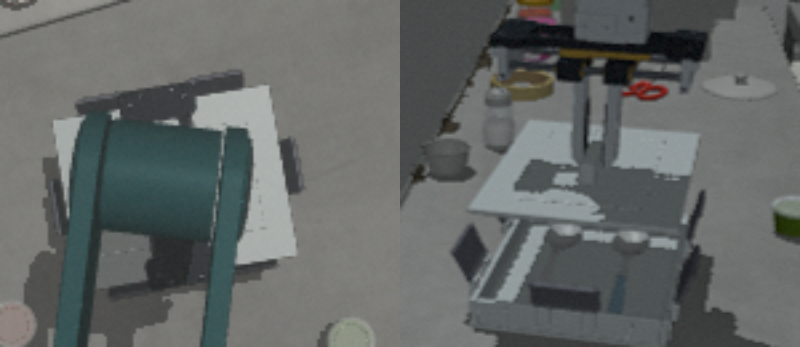

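The lid hangs level over the box, with plate corners in the top view at about (260,196), (341,182) and (352,246).

```bash
python3 - <<'E'
from h import *
s=dict(np.load('top5.npz'));o=np.array([.5046,-.0141]);yaw=1.7144
C=plane(s,np.array([[53,122],[270,86],[298,256]])/2.667+[240,150]-.4,.1427)[:,:2]
print('corner centre',(C[0]+C[2])/2-o,np.linalg.norm(C[1]-C[0]),np.linalg.norm(C[2]-C[1]),np.degrees(np.arctan2(*(C[0]-C[1])[::-1])))
ey=np.array([np.cos(yaw),np.sin(yaw)]);ex=np.array([ey[1],-ey[0]])
g=s['image'].max(2).astype(float)
# bright mask edges: right end (-y), top edge (+x), left
P=cloud(s);m=(P[:,:,2]>.13)&(P[:,:,2]<.155);v,u=np.where(m)
W=plane(s,np.c_[u,v],.1427)[:,:2]-o;X=W@ex;Y=W@ey
print('z',np.median(P[m][:,2]),np.percentile(X,[1,99]),np.percentile(Y,[1,99]),X.min(),X.max(),Y.min(),Y.max())
for lo in np.arange(-.07,.08,.02):
    k=(X>lo)&(X<lo+.02); 
    if k.sum():print('x',lo.round(2),'Y',Y[k].min().round(4),Y[k].max().round(4))
for lo in np.arange(-.1,.1,.025):
    k=(Y>lo)&(Y<lo+.025)
    if k.sum():print('y',lo.round(3),'X',X[k].min().round(4),X[k].max().round(4))
# box wall visible again? rim fit of frame 0 & 4
for f in ('top0','top4'):
    s=dict(np.load(f+'.npz'));P=cloud(s);z=P[:,:,2];r=np.hypot(P[:,:,0]-.507,P[:,:,1]+.0142)
    Q=P[(z>.031)&(z<.041)&(r>.07)&(r<.15)][:,:2]-[.507,-.0142]
    for a in(8,8.5,9):
        A=np.radians(a);e=np.array([np.cos(A),np.sin(A)]);n=np.array([-e[1],e[0]]);x=Q@e;y=Q@n
        f=lambda q:np.median(q)
        i=[(x>.075)&(x<.095)&(abs(y)<.09),(x<-.075)&(x>-.095)&(abs(y)<.09),(y>.099)&(y<.119)&(abs(x)<.07),(y<-.099)&(y>-.119)&(abs(x)<.07)]
        print(a,x[i[0]].mean().round(4),x[i[1]].mean().round(4),y[i[2]].mean().round(4),y[i[3]].mean().round(4),'slopes',[np.polyfit(y[k],x[k],1)[0].round(4) for k in i[:2]],[np.polyfit(x[k],y[k],1)[0].round(4) for k in i[2:]])
E
```

```text
corner centre [-0.00171717 -0.00080011] 0.2231894701372913 0.17402986227565637 98.12873635239207
z 0.14252288883562936 [-0.57084553  0.56004564] [-0.89284625  0.73131339] -0.6034429965419892 0.5742068327211249 -0.9940843120809613 0.7717637220877436
x -0.07 Y -0.9014 0.0903
x -0.05 Y -0.7976 0.0842
x -0.03 Y -0.7925 0.1113
x -0.01 Y -0.7901 0.1114
x 0.01 Y -0.8234 0.1115
x 0.03 Y -0.7856 0.1112
x 0.05 Y -0.7842 0.1113
x 0.07 Y -0.7827 0.1114
y -0.1 X -0.3345 0.3171
y -0.075 X -0.0881 0.5212
y -0.05 X -0.4821 0.5742
y -0.025 X -0.4778 0.5694
y -0.0 X -0.4689 0.5651
y 0.025 X -0.4616 0.5632
y 0.05 X -0.4526 0.5594
y 0.075 X -0.0882 0.5584
8 0.0844 -0.0854 0.1088 -0.109 slopes [np.float64(-0.014), np.float64(-0.012)] [np.float64(0.0128), np.float64(0.0133)]
8.5 0.0844 -0.0854 0.1088 -0.109 slopes [np.float64(-0.0041), np.float64(-0.0031)] [np.float64(0.0046), np.float64(0.0048)]
9 0.0844 -0.0854 0.1087 -0.109 slopes [np.float64(0.0043), np.float64(0.005)] [np.float64(-0.0041), np.float64(-0.0039)]
8 0.0845 -0.0855 0.1088 -0.109 slopes [np.float64(-0.0145), np.float64(-0.0127)] [np.float64(0.0127), np.float64(0.013)]
8.5 0.0845 -0.0855 0.1088 -0.109 slopes [np.float64(-0.0057), np.float64(-0.0038)] [np.float64(0.0046), np.float64(0.0031)]
9 0.0845 -0.0855 0.1088 -0.1089 slopes [np.float64(0.0023), np.float64(0.0054)] [np.float64(-0.0041), np.float64(-0.0042)]
```

```bash
python3 go.py .506 -.015 .0451 1.7235
```

```text
t 17.3 pos [ 0.5046 -0.0141  0.1457] rpy [-3.1411e+00  1.0000e-04  1.7144e+00] w 0.0161 F [-1.   0.8 -2.6] j6 -0.28
turn [-0.     0.    -0.009] cm [-0.11  0.13 10.06]
```

Emit:
move_arm(deltas=[0,0,-0.009,-0.1,0.1,2,1,0,0,-0.009,-0.1,0.1,4,1,0,0,-0.009,-0.1,0.1,6,1,0,0,-0.009,-0.1,0.1,8,1,0,0,-0.009,-0.1,0.1,8.5,1,0,0,-0.009,-0.1,0.1,8.5,1,0,0,-0.009,-0.1,0.1,8.5,1])

```text
time: 18.0
tool_pos: [0.5066, -0.0143, 0.0621]
ee_rot: [3.14, 0.001, 1.725]
wrist_force: [0.0, -0.5, -1.4]
width: 0.0156
finger_force: 30.0
```

```bash
python3 go.py .506 -.015 .0451 1.7235
```

```text
t 18.0 pos [ 0.5066 -0.0143  0.0621] rpy [3.1398e+00 6.0000e-04 1.7248e+00] w 0.0156 F [ 0.  -0.5 -1.4] j6 -0.29
turn [0.002 0.001 0.001] cm [-0.06 -0.07  1.7 ]
```

Emit:
move_arm(deltas=[0,0,0,-0.05,-0.05,0.5,1,0,0,0,-0.05,-0.05,0.9,1,0,0,0,-0.05,-0.05,1.2,1,0,0,0,-0.05,-0.05,1.4,1,0,0,0,-0.05,-0.05,1.4,1])

```text
time: 18.5
tool_pos: [0.505, -0.0144, 0.0466]
ee_rot: [-3.141, -0.0, 1.725]
wrist_force: [0.3, -0.5, -2.5]
width: 0.0161
finger_force: 30.0
```

```bash
python3 go.py .506 -.015 .0451 1.7235
```

```text
t 18.5 pos [ 0.505  -0.0144  0.0466] rpy [-3.1408e+00 -1.0000e-04  1.7254e+00] w 0.0161 F [ 0.3 -0.5 -2.5] j6 -0.30
turn [-0.001 -0.     0.002] cm [-0.08  0.09  0.15]
```

The plug is entering with no side force. Lower it the last 2 mm, release and retreat.

Emit:
move_arm(deltas=[0,0,0,-0.05,0.1,0.15,1,0,0,0,-0.05,0.1,0.15,1,0,0,0,-0.05,0.1,0.15,0.3,0,0,0,-0.05,0.1,0.15,0.3,0,0,0,-0.05,0.1,0.15,0.3,0,0,0,-0.05,0.1,-4,0.3,0,0,0,-0.05,0.1,-9,0.3,0,0,0,-0.05,0.1,-13,0.3])

```text
time: 19.3
tool_pos: [0.5068, -0.0149, 0.1799]
ee_rot: [3.139, 0.001, 1.725]
wrist_force: [0.8, 0.4, 0.4]
width: 0.0332
finger_force: 0.0
```

Emit:
move_arm(deltas=[0,0,0,-5,-5,-2,1,0,0,0,-10,-10,-2,1,0,0,0,-15,-14,-2,1,0,0,0,-20,-14,-2,1,0,0,0,-25,-14,-2,1,0,0,0,-28,-14,-2,1,0,0,0,-28,-14,-2,1])

```text
time: 20.0
tool_pos: [0.4104, -0.3165, 0.1974]
ee_rot: [3.141, 0.002, 1.722]
wrist_force: [0.9, 0.8, 0.7]
width: 0.0004
finger_force: 0.0
```

```bash
cat > st.py <<'E'
from lid import *
t=snap('top');s=snap('side')
P=cloud(t);z=P[:,:,2]
A=np.radians(8.75);e=np.array([np.cos(A),np.sin(A)]);n=np.array([-e[1],e[0]])
D=P[:,:,:2]-[.5065,-.0144];x=D@e;y=D@n;inn=(abs(x)<.14)&(abs(y)<.16)
k=inn&(abs(x)<.04)&(abs(y)<.08)&(z>.055)&(z<.075)
vv,uu=np.where(k);W=plane(t,np.c_[uu,vv],.066)
c,w,h,a=rect(W);print('handle centre box frame',(c-[.5065,-.0144])@np.c_[e,n],w,h,a%180-98.75,'z',np.median(z[k]))
for X in(-1,1):
  for Y in(-1,1):
    q=inn&(x*X>.025)&(x*X<.045)&(y*Y>.08)&(y*Y<.1);print('plate z',X,Y,np.median(z[q]).round(4))
a=t['image'][150:280,230:380,::-1];b=s['image'][150:270,260:400,::-1]
import sys;cv2.imwrite('pics/'+sys.argv[1],np.hstack([cv2.resize(a,(400,347)),cv2.resize(b,(400,343),dst=None)[:343]] if 0 else [cv2.resize(a,(400,347)),cv2.resize(b,(400,347))]))
E
python3 st.py j.png; python3 go.py .506 -.015 .2 1.7235
```

```text
handle centre box frame [-0.0003162 -0.0007799] 88.46158599853516 16.70943832397461 0.22484493255615234 z 0.0652924288588137
plate z -1 -1 0.0426
plate z -1 1 0.0415
plate z 1 -1 0.0423
plate z 1 1 0.0423
t 20.1 pos [ 0.4105 -0.3164  0.1967] rpy [-3.1410e+00  7.0000e-04  1.7205e+00] w 0.0003 F [ 1.5  1.3 -0.3] j6 -0.92
turn [-0.001  0.001 -0.003] cm [28.38 13.94 -0.36]
```

View pics/j.png

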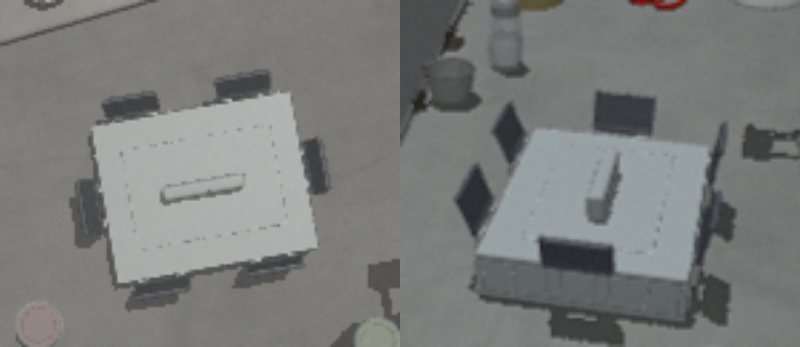

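The lid is home: plate top 42–43 mm at all corners, handle top 65 mm, within 1 mm of centre and 0.2° of square. Now the clips, with closed fingers.

```bash
cat > bx.py <<'E'
from go import *
a=list(map(float,sys.argv[1:]))  # box-frame mm x,y and z mm triples
A=np.radians(8.75);e=np.array([np.cos(A),np.sin(A)]);n=np.array([-e[1],e[0]]);c=np.array([.5065,-.0144])
q=robot.get_obs()['tool_pos'];print('box frame mm',(q[:2]-c)@np.c_[e,n]*1000)
go(*[(*(c+a[i]/1000*e+a[i+1]/1000*n),a[i+2]/1000,np.pi/2+A) for i in range(0,len(a),3)])
E
python3 bx.py 0 -175 62 0 -97 62 0 -97 47
```

```text
box frame mm [-140.82248919 -283.89948411]
t 20.1 pos [ 0.4105 -0.3164  0.1967] rpy [-3.1410e+00  7.0000e-04  1.7205e+00] w 0.0003 F [ 1.5  1.3 -0.3] j6 -0.92
turn [-0.001  0.001 -0.003] cm [10.94 14.06 13.45]
turn [-0.001  0.001 -0.003] cm [18.74 14.03 13.45]
turn [-0.001  0.001 -0.003] cm [18.74 14.04 14.95]
```

Emit:
move_arm(deltas=[0,0,-0.003,4,4,3,1,0,0,-0.003,7,8,6,1,0,0,-0.003,10,12,9,1,0,0,-0.003,10.9,14,12,1,0,0,-0.003,10.9,14,13.4,1,0,0,-0.003,10.9,14,13.4,1,0,0,-0.003,10.9,14,13.4,1])

```text
time: 20.8
tool_pos: [0.5324, -0.1831, 0.0635]
ee_rot: [-3.141, -0.0, 1.73]
wrist_force: [1.0, -0.4, 0.7]
width: 0.0002
finger_force: 0.0
```

```bash
python3 bx.py 0 -97 62 0 -97 47
```

```text
box frame mm [-2.72484241e-02 -1.70671764e+02]
t 20.8 pos [ 0.5324 -0.1831  0.0635] rpy [-3.1409 -0.      1.7297] w 0.0002 F [ 1.  -0.4  0.7] j6 -0.59
turn [-0.001 -0.     0.006] cm [7.37 0.05 0.15]
turn [-0.001 -0.     0.006] cm [7.37 0.05 1.65]
```

Emit:
move_arm(deltas=[0,0,0.006,2,0,0.1,1,0,0,0.006,4,0,0.1,1,0,0,0.006,6,0,0.1,1,0,0,0.006,7.4,0,0.1,1,0,0,0.006,7.4,0,0.1,1,0,0,0.006,7.4,0,0.8,1,0,0,0.006,7.4,0,1.6,1,0,0,0.006,7.4,0,1.6,1])

```text
time: 21.6
tool_pos: [0.5218, -0.1115, 0.0477]
ee_rot: [3.14, 0.001, 1.721]
wrist_force: [-0.8, 1.4, 6.0]
width: 0.0003
finger_force: 3.4
```

```bash
python3 bx.py 0 -97 47 -140 -62 100
```

```text
box frame mm [  0.3535186  -98.30730501]
t 21.6 pos [ 0.5218 -0.1115  0.0477] rpy [3.1401e+00 7.0000e-04 1.7214e+00] w 0.0003 F [-0.8  1.4  6. ] j6 -0.47
turn [ 0.002  0.001 -0.002] cm [ 0.13 -0.04  0.07]
turn [ 0.002  0.001 -0.002] cm [  3.6  -14.04  -5.26]
```

Emit:
move_arm(deltas=[0,0,0,0,0,-3,1,0,0,0,0,0,-6,1,0,0,0,2,-5,-6,1,0,0,0,3.6,-9,-6,1,0,0,0,3.6,-14,-6,1,0,0,0,3.6,-14.8,-4,1,0,0,0,3.6,-14.8,-1.5,1,0,0,0,3.6,-14.8,-1.5,1])

```text
time: 22.4
tool_pos: [0.366, -0.0968, 0.0584]
ee_rot: [-3.135, -0.004, 1.721]
wrist_force: [0.0, 0.2, -0.1]
width: 0.0006
finger_force: 0.0
```

```bash
python3 bx.py -73 -62 62 -73 -62 47
```

```text
box frame mm [-151.37146274  -60.07391934]
t 22.4 pos [ 0.366  -0.0968  0.0584] rpy [-3.1349 -0.0038  1.7207] w 0.0006 F [ 0.   0.2 -0.1] j6 -0.56
turn [-0.007 -0.004 -0.003] cm [-0.17  7.84 -0.41]
turn [-0.007 -0.004 -0.003] cm [-0.18  7.85  1.09]
```

Emit:
move_arm(deltas=[0,0,0,0,2,0,1,0,0,0,0,4,0,1,0,0,0,0,6,0,1,0,0,0,0,7.7,0,1,0,0,0,0,7.7,0,1,0,0,0,0,7.7,0.8,1,0,0,0,0,7.7,1.6,1,0,0,0,0,7.7,1.6,1])

```text
time: 23.2
tool_pos: [0.4457, -0.0862, 0.0476]
ee_rot: [3.14, 0.001, 1.722]
wrist_force: [-1.6, 0.4, 10.0]
width: 0.0002
finger_force: 4.9
```

```bash
python3 bx.py -73 -62 47 -150 62 62
```

```text
box frame mm [-71.01056732 -61.73404945]
t 23.2 pos [ 0.4457 -0.0862  0.0476] rpy [3.1401e+00 9.0000e-04 1.7219e+00] w 0.0002 F [-1.6  0.4 10. ] j6 -0.47
turn [ 0.002  0.001 -0.002] cm [-0.03 -0.2   0.06]
turn [ 0.002  0.001 -0.002] cm [12.36 -7.92 -1.47]
```

Emit:
move_arm(deltas=[0,0,0,0,0,-3,1,0,0,0,0,0,-6,1,0,0,0,4,-3,-6,1,0,0,0,8,-6,-6,1,0,0,0,12.4,-7.8,-6,1,0,0,0,12.4,-7.8,-4,1,0,0,0,12.4,-7.8,-1.4,1,0,0,0,12.4,-7.8,-1.4,1])

```text
time: 24.0
tool_pos: [0.3455, 0.0254, 0.0562]
ee_rot: [-3.134, -0.002, 1.723]
wrist_force: [-0.8, 0.1, -0.7]
width: 0.0005
finger_force: 0.0
```

Emit:
move_arm(deltas=[0,0,0,0,2,0,1,0,0,0,0,4,0,1,0,0,0,0,6,0,1,0,0,0,0,7.7,0,1,0,0,0,0,7.7,0,1,0,0,0,0,7.7,0.8,1,0,0,0,0,7.7,1.6,1,0,0,0,0,7.7,1.6,1])

```text
time: 24.8
tool_pos: [0.4261, 0.0362, 0.0474]
ee_rot: [3.14, 0.001, 1.722]
wrist_force: [-4.9, -1.0, 18.4]
width: 0.0007
finger_force: 9.3
```

```bash
python3 bx.py -73 62 47 0 175 62
```

```text
box frame mm [-71.76253989  62.26818557]
t 24.8 pos [0.4261 0.0362 0.0474] rpy [3.1395e+00 9.0000e-04 1.7220e+00] w 0.0007 F [-4.9 -1.  18.4] j6 -0.20
turn [ 0.002  0.001 -0.002] cm [-0.03 -0.12  0.04]
turn [ 0.002  0.001 -0.002] cm [11.28  7.16 -1.46]
```

Emit:
move_arm(deltas=[0,0,0,0,0,-3,1,0,0,0,0,0,-6,1,0,0,0,4,2,-6,1,0,0,0,8,5,-6,1,0,0,0,11.6,7.2,-6,1,0,0,0,11.6,7.2,-4,1,0,0,0,11.6,7.2,-1.7,1,0,0,0,11.6,7.2,-1.7,1])

```text
time: 25.6
tool_pos: [0.4754, 0.1614, 0.0568]
ee_rot: [-3.132, 0.001, 1.723]
wrist_force: [-0.7, -1.0, 0.3]
width: 0.0003
finger_force: 0.0
```

Emit:
move_arm(deltas=[0,0,0,-2,0,0,1,0,0,0,-4,0,0,1,0,0,0,-6,0,0,1,0,0,0,-8,0,0,1,0,0,0,-8,0,0,1,0,0,0,-8,0,0.8,1,0,0,0,-8,0,1.5,1,0,0,0,-8,0,1.5,1])

```text
time: 26.4
tool_pos: [0.4918, 0.0834, 0.0476]
ee_rot: [3.14, 0.001, 1.723]
wrist_force: [-2.6, -0.9, 11.1]
width: 0.0002
finger_force: 5.2
```

```bash
python3 bx.py 0 97 47 150 62 62
```

```text
box frame mm [ 0.33628504 98.90976774]
t 26.4 pos [0.4918 0.0834 0.0476] rpy [3.1405e+00 1.0000e-03 1.7232e+00] w 0.0002 F [-2.6 -0.9 11.1] j6 -0.10
turn [ 0.001  0.001 -0.   ] cm [-0.19 -0.03  0.06]
turn [ 0.001  0.001 -0.   ] cm [-3.69 14.97 -1.42]
```

Back left next (pushing toward -x).

Emit:
move_arm(deltas=[0,0,0,0,0,-3,1,0,0,0,0,0,-6,1,0,0,0,-2,5,-6,1,0,0,0,-3.7,10,-6,1,0,0,0,-3.7,15,-6,1,0,0,0,-3.7,15,-4,1,0,0,0,-3.7,15,-1.6,1,0,0,0,-3.7,15,-1.6,1])

```text
time: 27.2
tool_pos: [0.642, 0.0702, 0.0559]
ee_rot: [-3.131, -0.002, 1.723]
wrist_force: [-0.1, -0.9, 0.1]
width: 0.0002
finger_force: 0.0
```

Emit:
move_arm(deltas=[0,0,0,0,-2,0,1,0,0,0,0,-4,0,1,0,0,0,0,-6,0,1,0,0,0,0,-7.8,0,1,0,0,0,0,-7.8,0,1,0,0,0,0,-7.8,0.8,1,0,0,0,0,-7.8,1.5,1,0,0,0,0,-7.8,1.5,1])

```text
time: 28.0
tool_pos: [0.5692, 0.0577, 0.0477]
ee_rot: [3.141, -0.0, 1.723]
wrist_force: [-2.1, 0.3, 6.8]
width: 0.0004
finger_force: 3.7
```

```bash
python3 bx.py 73 62 47 150 -62 62
```

```text
box frame mm [72.93590696 61.72080604]
t 28.0 pos [0.5692 0.0577 0.0477] rpy [ 3.1406 -0.      1.7226] w 0.0004 F [-2.1  0.3  6.8] j6 -0.15
turn [ 0.001 -0.    -0.001] cm [0.03 0.01 0.07]
turn [ 0.001 -0.    -0.001] cm [-12.37   7.72  -1.42]
```

Emit:
move_arm(deltas=[0,0,0,0,0,-3,1,0,0,0,0,0,-6,1,0,0,0,-4,3,-6,1,0,0,0,-8,6,-6,1,0,0,0,-12.4,7.7,-6,1,0,0,0,-12.4,7.7,-4,1,0,0,0,-12.4,7.7,-1.5,1,0,0,0,-12.4,7.7,-1.5,1])

```text
time: 28.8
tool_pos: [0.6604, -0.0536, 0.0557]
ee_rot: [-3.132, -0.003, 1.722]
wrist_force: [-0.4, 1.0, -0.1]
width: 0.0008
finger_force: 0.0
```

Emit:
move_arm(deltas=[0,0,0,0,-2,0,1,0,0,0,0,-4,0,1,0,0,0,0,-6,0,1,0,0,0,0,-7.8,0,1,0,0,0,0,-7.8,0,1,0,0,0,0,-7.8,0.8,1,0,0,0,0,-7.8,1.6,1,0,0,0,0,-7.8,1.6,1])

```text
time: 29.6
tool_pos: [0.5875, -0.0654, 0.0476]
ee_rot: [3.14, 0.001, 1.723]
wrist_force: [-2.2, 0.1, 10.6]
width: 0.0008
finger_force: 5.2
```

Emit:
move_arm(deltas=[0,0,0,0,0,-4,1,0,0,0,0,0,-8,1,0,0,0,0,0,-12,1,0,0,0,-5,-3,-14,1,0,0,0,-10,-6,-14,1,0,0,0,-15,-10,-14,1,0,0,0,-20,-13,-14,1,0,0,0,-23,-15,-14,1])

```text
time: 30.4
tool_pos: [0.4836, -0.2919, 0.185]
ee_rot: [-3.141, -0.001, 1.723]
wrist_force: [1.0, -0.5, 0.4]
width: 0.0007
finger_force: 0.0
```

Emit:
move_arm(deltas=[0,0,0,-2,0,0,1,0,0,0,-2,0,0,1,0,0,0,-2,0,0,1])

```text
time: 30.7
tool_pos: [0.4873, -0.3099, 0.1848]
ee_rot: [-3.141, -0.002, 1.722]
wrist_force: [-1.1, -0.7, -0.5]
width: 0.0003
finger_force: 0.0
```

```bash
sed -i 's/^a=t\[/for nm,X,Y in (("fl",-70,62),("fr",-70,-62),("bl",70,62),("br",70,-62),("l",0,95),("r",0,-95)):\n    q=(abs(x-X\/1e3)<.008)\&(abs(y-Y\/1e3)<.008);print(nm,np.percentile(z[q],[5,50,95]).round(4))\na=t[/' st.py; python3 st.py k.png; python3 go.py .4 -.3 .2 1.7
```

```text
handle centre box frame [-0.0003162 -0.0007799] 88.46158599853516 16.70943832397461 0.22484493255615234 z 0.0650745660376153
plate z -1 -1 0.0432
plate z -1 1 0.0436
plate z 1 -1 0.0437
plate z 1 1 0.0435
fl [0.0436 0.048  0.0509]
fr [0.0441 0.0476 0.0509]
bl [0.0439 0.0471 0.0516]
br [0.0451 0.0474 0.0513]
l [0.0441 0.0469 0.0503]
r [0.0445 0.0478 0.0505]
t 30.8 pos [ 0.4876 -0.3089  0.1854] rpy [-3.1412e+00 -1.1000e-03  1.7241e+00] w 0.0002 F [ 0.7  0.3 -0.4] j6 -0.82
turn [-0.    -0.001  0.024] cm [ 2.22 -8.52 -1.46]
```

View pics/k.png

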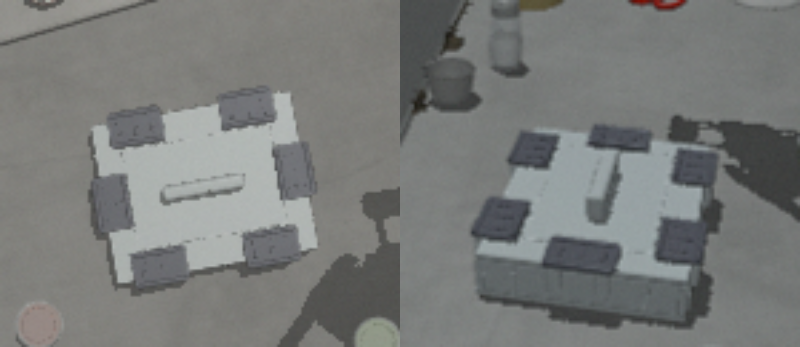

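All six clips are flat, with median tops at 47–48 mm, and the lid is still home and square. Handing in.

```bash
python3 -c "
from bench import robot
print(robot.close_job())"
```

```text
the job is handed in; nothing more can be done
None
```

I packed the two spoons that were there (both soup spoons, no teaspoon) flat and side by side in the box, set the lid home, folded all six clips flat and handed the job in at about 31 s; no verdict came back.

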